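Feed the offcut into the cut-off jig

TASK

Push the loose aluminium offcut along the bench, short end first, through the gap between the jig's two guide blocks until its leading end rests squarely against the stop block behind them. Only push it with the fingers: it must stay flat on the bench and never be lifted. Leave the tub, the can and the spanner where they are.

Things in the scene. Friction and masses are not known exactly. Their poses are not given: they have to be found in the camera images.
- offcut: Loose solid block of bare aluminium flat bar, 140 mm long (x), 90 mm wide (y), 18 mm thick, about 0.6 kg (0.45 to 0.75), flat on the bench. Origin: centre of its underside. Either short end may lead. It starts before the jig's mouth, up to 25 mm to one side and turned up to 0.35 rad; it slides with friction and stays where it is left.
- jig: Steel jig bolted to the bench: two guide blocks, then a stop block. Origin on the bench midway between the guides; x is the feeding direction, roughly world +y (within 0.22 rad); z up. Guides: 28 mm high, 20 mm thick, from x = -30 to +30 mm, inner faces at y = +48 and -48 mm (gap 96 mm). Low bolted flanges, to 11 mm high, reach out to y = +98 and -98 mm.
- jig_mouth (a point): Middle of the gap's entrance, on the bench, at jig x = -30 mm, y = 0: the line between the leading ends of the guides, which are half-round (radius 10 mm).
- jig_stop (a point): Middle of the stop block's face that the offcut must meet, at jig x = +70 mm, y = 0, 14 mm above the bench. The stop is 28 mm high, 110 mm wide. Fully home, the offcut's origin lies over the jig's origin and its rear end is at jig x = -70 mm, still 40 mm outside the guides.
- tub: Bystander: open white plastic tub, 80 mm across the rim, 80 mm high, standing beyond the stop block. Origin: centre of its underside.
- can: Bystander: upright can, 52 mm across, 85 mm high, standing beyond the stop block, nearer the robot than the tub. Origin: centre of its underside.
- spanner: Bystander: steel spanner 160 mm long, lying on the bench beside the far guide. Origin: middle of its underside.
Things that resemble listed ones, but are neither listed nor needed, are in the scene too. Of the things that look like the offcut, take the one that is farthest to the robot's right at the start.

How it is judged:
On the way:
1. the offcut's leading end is between the guides, before it is home (x of offcut in the frame of jig between -0.09 and -0.01 m and y of offcut in the frame of jig between -0.008 and 0.008 m and angle between the x axis of offcut and the x axis of jig, either way round below 0.12 rad), for 0.1 s.
At the end, for the whole second after the job is handed in: The offcut lies at rest flat on the bench between the guides, its leading end within 4 mm of the stop, its centre within 6 mm of the gap's midline and its length within 0.06 rad of the feeding direction; tub, can and spanner are within 20 mm of where they began (x of offcut in the frame of jig between -0.004 and 0.004 m and y of offcut in the frame of jig between -0.006 and 0.006 m and angle between the x axis of offcut and the x axis of jig, either way round below 0.06 rad and height (world z) of offcut below 0.004 m and angle between offcut's own z axis and vertical below 0.05 rad and linear speed of offcut below 0.01 m/s and distance of each of tub, can, spanner from where it was at the start of the episode below 0.02 m); the robot touches nothing.
It fails at once if the offcut is lifted off the bench (origin more than 10 mm up) (height (world z) of offcut above 0.01 m).
It fails at once if the offcut is tipped (more than 0.2 rad) (angle between offcut's own z axis and vertical above 0.2 rad).
It fails at once if the tub is pushed more than 20 mm or tipped over (distance of tub from where it was at the start of the episode above 0.02 m or angle between tub's own z axis and vertical above 0.4 rad).
It fails at once if the can is pushed more than 20 mm or tipped over (distance of can from where it was at the start of the episode above 0.02 m or angle between can's own z axis and vertical above 0.4 rad).
It fails at once if the spanner is pushed more than 20 mm (distance of spanner from where it was at the start of the episode above 0.02 m).
It also fails if it takes over 51 s, if anything falls off the work surface, if the arm or the gripper's body presses on something with over 40 N, if the wrist force passes 120 N, or if a joint passes its speed limit or range.

ROBOT

A 6-joint arm with a two-finger parallel gripper is mounted at the origin on the work surface. World frame = base frame: x ahead of the robot, y to its left, z up, the work surface at z = 0. Lengths are in m, angles in rad, forces in N, time in s.
With the tool pointing down it reaches from about 0.35 to 0.975 m from the base axis. Payload 4.9 kg.
Tool frame: the origin (TCP) lies on the mounting face of the last link; the fingertips stand 173 mm ahead of it and the grasp point (between the pads) lies 155 mm ahead of it; z points along the fingers, y is the direction in which the jaws open and shut (so a half turn about z gives the same grasp; the last joint's range is limited). The gripper opens to 85 mm and grips with 20 to 120 N. Pads are 22 mm wide; open, the fingers measure 114 mm over their backs; the gripper's body (76 mm by 85 mm) begins 54 mm behind the grasp point. The pads swing forward as they close: fully open they stand 13 mm farther back than shut.
Start: joints at [1.184, 0.053, 1.613, -0, 1.476, -0.119], TCP at [0.165, 0.603, 0.405] pointing down, gripper open.
Joint ranges: [-3.01, 3.01], [-1.01, 2.22], [0.06, 2.58], [-1.02, 4.17], [0.09, 2.62], [-3.14, 3.14]. Speed limits (rad/s): [2.57, 2.57, 3.14, 3.14, 3.14, 3.14].

INTERFACE

Orientations are given as a unit quaternion [w, x, y, z].
In Python, from plant import manip gives the robot as it stands.
- The arm moves only by the tool play_rows, never from a script. Its argument "increments" is a list of rows, each an object with "offset": the shift along the tool's x, y, z in mm, a list of three; "twist": the turn about the tool's z in rad; "grip": the opening, from 0 (shut) to 1 (fully open). In form: [{"offset": [dx, dy, dz], "twist": twist, "grip": grip}, ...]. A call has 1 to 5 rows; each row is the pose to reach, as a shift and turn from the pose commanded when the call began, along the tool's axes at that moment; what a row does not reach only later rows make up. A row lasts 1/12 s, in which the tool goes at most 41.7 mm and 7.16 degrees, less where a joint would pass 70% of its speed; a pose out of reach is approached as far as the arm can. A call with a gripper value outside its range is refused whole. The fingers move at their own pace and stop on an object; the grip force is fixed at half the most. Time passes only in rows, so rows that repeat a pose let the fingers close. It gives the time, the measured TCP pose, the force and the opening at its end, in the units of the state.
- manip.state(): the state, without advancing time (a new reading comes with each control period).
- manip.grab_frame(name): name is "side" or "top"; returns the picture (384x512x3 uint8, blue, green, red); there is no depth.
- manip.get_calibration(name): a dict with "fx", "fy", "cx", "cy" (pixels), "k1" (the pictures are not rectified: a ray, as slopes to the right and down, at radius r is drawn at 1 + k1 r^2 times it, then the intrinsics apply), "T" (4x4, takes a point from camera to world coordinates). Camera axes: x right, y down, z forward; pixel columns grow to the right and rows downward; lengths in m; the calibration is good to about 2 mm. A picture is of the moment at which its call begins. get_calibration takes no time and is no camera call.
- manip.job_done(): hands the job in, once; it reports no verdict.
Trained networks look in the newest picture that a camera, given by its name, has taken for a name from the list of things; names that differ only in an ending like _2 or _b are one class to them, and where a whole thing is asked for, a point or a joint stands for the part that bears it (a point fixed in the world has none). Each returns a list of dicts, best first, with "p" (0 to 1); they miss things now and then, are a little off and sometimes report something else, mostly with a low value. They report only what shows in the picture. A call takes as long as a camera call. They do not tell look-alikes from the thing itself.
- manip.boxes_of(query, camera): "xyz" ([x, y, z] in m, in the coordinates of the camera as it stood for that picture, good to about 4 mm: the middle of the surface that is visible of it).
- manip.tip_of(query, camera): "xyz" ([x, y, z] in m, in the coordinates of the camera as it stood for that picture, good to about 4 mm: a listed point, or the origin of a listed thing).
The state is a dict: "time": time; "joint_pos": joint angles; "joint_vel": joint speeds; "joint_efforts": joint torques, N m; "tool_pos": TCP position; "tool_rot": TCP orientation; "contact_force": force on the tool from outside, world axes, zero at the start; "ft_torque": the same for the moment, N m; "gripper_width": opening from 0.0 (shut) to 1.0 (fully open).
Only numpy, scipy, OpenCV 4.12 (cv2) and the standard library are available. Lean on these libraries where they do the work, as an engineer would, in place of code of your own. Each camera call takes 0.05 s, during which the arm holds its last target. There are 200 camera calls.

## Working session

There is one attempt and no reset: what is moved stays moved. The work goes in short steps, Python scripts to look and compute and a tool call to move; the robot and the scene stay as the last step left them, time stands still between calls to the robot, and variables do not carry over. Pictures are saved under pics/ and viewed, about 8 in all and at most 12, crops included, and the job is handed in when it is done.

Besides the shell and the picture viewer there is one more tool, called after "Emit:" in YAML: its name, and indented under it one key for each argument. play_rows: Moves the arm, as the interface text tells. Its arguments: {"type":"object","properties":{"increments":{"type":"array"}},"required":["increments"]}

```bash
mkdir -p pics && cat > h.py <<'E'
import numpy as np, cv2
from plant import manip
def ray2w(cam,u,v,z):
    c=manip.get_calibration(cam);K=np.array([[c['fx'],0,c['cx']],[0,c['fy'],c['cy']],[0,0,1.]])
    d=cv2.undistortPoints(np.array([[[u,v]]],float),K,np.array([c['k1'],0,0,0.]))[0,0]
    T=np.array(c['T']);r=T[:3,:3]@[d[0],d[1],1];o=T[:3,3];return o+r*(z-o[2])/r[2]
def w2pix(cam,P):
    c=manip.get_calibration(cam);T=np.array(c['T']);p=(np.atleast_2d(P)-T[:3,3])@T[:3,:3];s=p[:,:2]/p[:,2:]
    s=s*(1+c['k1']*(s**2).sum(1,keepdims=True));return s*[c['fx'],c['fy']]+[c['cx'],c['cy']]
def net(f,q,cam):
    T=np.array(manip.get_calibration(cam)['T'])
    for d in f(q,cam):
        P=T[:3,:3]@d['xyz']+T[:3,3];print(f.__name__,q,cam,round(d['p'],2),P.round(3),w2pix(cam,P)[0].round())
E
python3 - <<'E'
from h import *
for c in('top','side'):
    cv2.imwrite(f'pics/{c}0.png',manip.grab_frame(c))
    T=np.array(manip.get_calibration(c)['T']);print(c,T.round(3).tolist())
    for q in('offcut','jig','jig_mouth','jig_stop'):net(manip.tip_of,q,c)
for q in('tub','can','spanner'):net(manip.tip_of,q,'top')
print(manip.state())
E
```

```text
top [[-0.01, -0.998, 0.065, 0.496], [-1.0, 0.011, 0.015, 0.137], [-0.015, -0.065, -0.998, 1.117], [0.0, 0.0, 0.0, 1.0]]
call offcut top 0.88 [ 0.802  0.005 -0.004] [314. 100.]
call offcut top 0.83 [0.307 0.172 0.004] [248. 305.]
call offcut top 0.68 [ 0.54  -0.082  0.002] [353. 206.]
call jig top 0.42 [ 0.547 -0.08  -0.   ] [352. 203.]
call jig_mouth top 0.57 [0.552 0.302 0.001] [193. 203.]
call jig_stop top 0.82 [0.505 0.153 0.013] [255. 222.]
side [[0.995, -0.067, 0.072, 0.488], [-0.097, -0.535, 0.839, -0.599], [-0.018, -0.842, -0.539, 0.521], [0.0, 0.0, 0.0, 1.0]]
call offcut side 0.83 [ 0.539 -0.083 -0.002] [262. 271.]
call offcut side 0.81 [0.783 0.302 0.001] [334. 164.]
call offcut side 0.76 [ 0.302  0.169 -0.001] [153. 204.]
call offcut side 0.67 [ 0.804  0.006 -0.   ] [381. 231.]
call jig_stop side 0.79 [0.51  0.152 0.016] [239. 196.]
call tub top 0.94 [0.551 0.305 0.   ] [192. 204.]
call can top 0.78 [0.449 0.279 0.002] [203. 246.]
call spanner top 0.97 [ 0.655  0.148 -0.004] [257. 160.]
{'time': 0.65, 'joint_pos': array([ 1.18395881e+00,  5.27024667e-02,  1.61288744e+00, -1.33039288e-05,
        1.47598547e+00, -1.19045660e-01]), 'joint_vel': array([ 0.00012293,  0.00016986, -0.00062276,  0.00026793,  0.00040102,
       -0.00012903]), 'joint_efforts': array([-8.63998066e-04, -3.93491793e+01, -3.70302594e+01, -1.31599099e-04,
        8.13583429e-04,  4.92125007e-07]), 'tool_pos': array([0.16540038, 0.60270397, 0.40470955]), 'tool_rot': array([8.57218734e-06, 1.33495577e-01, 9.91049409e-01, 6.70253519e-06]), 'contact_force': array([-0.41540507,  0.6164009 , -0.30509323]), 'ft_torque': array([-0.00318732, -0.00819363,  0.03861984]), 'gripper_width': 0.9983844201001224}
```

View pics/top0.png

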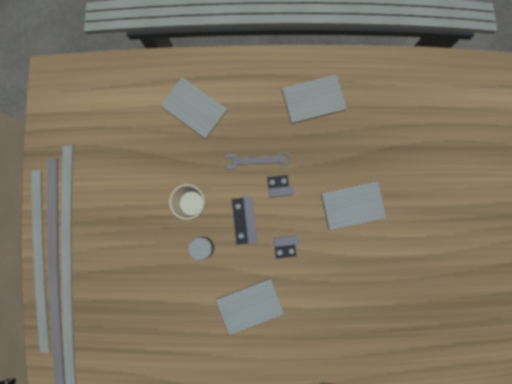

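View pics/side0.png

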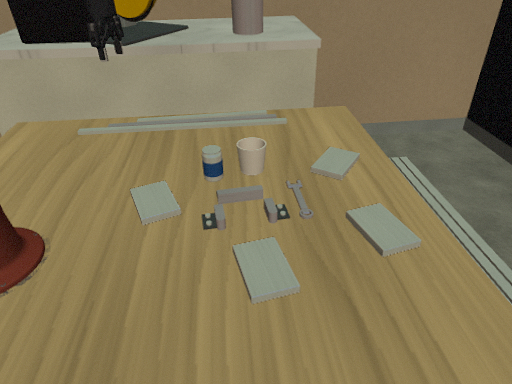

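Look-alikes of the offcut in the top picture are at (314,100), (248,305), (353,206) and (193,107). World −y is to the right in the image, so the one farthest to the robot's right is (353,206), at y≈−0.08. The jig's guides show at about (280,190) and (286,242), and its stop at (248,220). Next is a close crop.

```bash
python3 - <<'E'
from h import *
im=cv2.imread('pics/top0.png')
cv2.imwrite('pics/crop.png',cv2.resize(im[150:270,220:400],None,fx=4.4,fy=4.4,interpolation=cv2.INTER_CUBIC))
cs=cv2.imread('pics/side0.png');cv2.imwrite('pics/crops.png',cv2.resize(cs[170:310,180:340],None,fx=4.2,fy=4.2,interpolation=cv2.INTER_CUBIC))
E
```

```text
(no output)
```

View pics/crop.png

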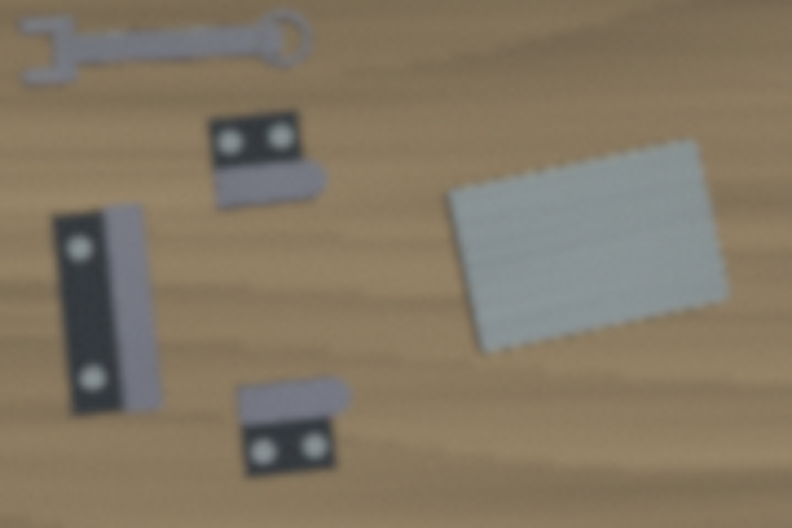

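The chosen plate is the large light rectangle, with crop corners (449,190), (694,140), (729,298) and (484,352). The guides and stop are clear, so I'll fit poses to the corners.

```bash
cat >> h.py <<'E'
from scipy.optimize import least_squares
def fitpose(obj,W):
    f=lambda p:((obj@np.array([[np.cos(p[2]),-np.sin(p[2])],[np.sin(p[2]),np.cos(p[2])]]).T+p[:2])-W).ravel()
    s=least_squares(f,[W[:,0].mean(),W[:,1].mean(),1.57],loss='soft_l1',f_scale=.003);return s.x,(s.fun.reshape(-1,2)*1000).round(1)
def injig(J,p):
    c,s=np.cos(J[2]),np.sin(J[2]);d=np.array(p[:2])-J[:2];return np.array([c*d[0]+s*d[1],-s*d[0]+c*d[1]])
E
python3 - <<'E'
from h import *
px=lambda c,z:np.array([ray2w('top',(a+.5)/4.4-.5+220,(b+.5)/4.4-.5+150,z)[:2] for a,b in c])
# jig y axis: x=+worldy, y = -world x => upper (far, +x) is jig -y
top=px([(219,208),(238,387),(141,206),(161,408),(327,180),(351,397),(215,166),(241,425)],.028)
obj=np.array([(30,-48),(30,48),(70,-55),(70,55),(-30,-58),(-30,58),(30,-68),(30,68)])/1000.
# guides tip: use center of thickness
J,r=fitpose(obj,top);print('jig',J.round(4));print(r.tolist())
off=px([(449,190),(694,140),(729,298),(484,352)],.018)
O,r=fitpose(np.array([(70,-45),(-70,-45),(-70,45),(70,45)])/1000.,off);print('off',O.round(4),r.tolist())
print('off in jig',injig(J,O).round(4),O[2]-J[2]); print(np.save('J.npy',J))
for q in('jig','jig_mouth'):
    manip.grab_frame('side');net(manip.tip_of,q,'side')
E
```

```text
jig [0.5183 0.0853 1.66  ]
[[0.0, 0.4], [-0.6, 0.9], [1.9, -0.5], [-0.5, -0.8], [1.1, -0.8], [0.8, -0.0], [-2.4, 0.4], [-0.4, 0.4]]
off [ 0.542  -0.0809  1.7656] [[0.2, 1.4], [1.6, -1.2], [-0.8, -1.5], [-0.9, 1.3]]
off in jig [-0.1677 -0.0088] 0.10553375191857328
None
```

View pics/crops.png

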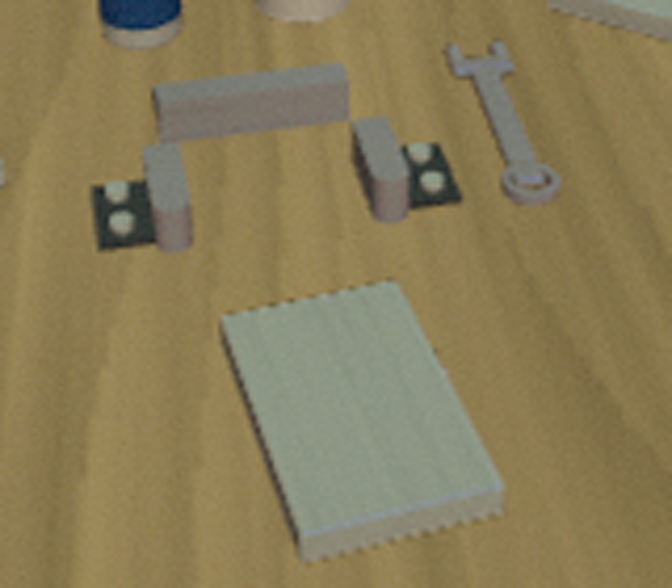

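Both views agree on which plate it is: nearest the side camera, with its short end towards the gap. Offcut in the jig frame: (-168, -9) mm, turned +0.106 rad. I'll bring the half-open fingers behind its rear end.

Emit:
play_rows:
  increments:
    - {"offset": [-28, -31, 0], "twist": 0, "grip": 0.6}
    - {"offset": [-56, -62, 0], "twist": 0, "grip": 0.6}
    - {"offset": [-84, -93, 0], "twist": 0, "grip": 0.6}
    - {"offset": [-112, -124, 0], "twist": 0, "grip": 0.6}
    - {"offset": [-139, -155, 0], "twist": 0, "grip": 0.6}

```text
time: 1.27
tool_pos: [0.2587, 0.4148, 0.4047]
tool_rot: [0.0, 0.133, 0.991, 0.0]
contact_force: [0.2, -0.1, -0.1]
gripper_width: 0.598
```

Emit:
play_rows:
  increments:
    - {"offset": [-28, -31, 0], "twist": 0, "grip": 0.6}
    - {"offset": [-56, -62, 0], "twist": 0, "grip": 0.6}
    - {"offset": [-84, -93, 0], "twist": 0, "grip": 0.6}
    - {"offset": [-112, -124, 0], "twist": 0, "grip": 0.6}
    - {"offset": [-139, -155, 0], "twist": 0, "grip": 0.6}

```text
time: 1.68
tool_pos: [0.3516, 0.2284, 0.4051]
tool_rot: [0.001, 0.133, 0.991, 0.0]
contact_force: [1.0, 0.0, -0.6]
gripper_width: 0.599
```

Emit:
play_rows:
  increments:
    - {"offset": [-28, -31, 0], "twist": 0, "grip": 0.6}
    - {"offset": [-56, -62, 0], "twist": 0, "grip": 0.6}
    - {"offset": [-84, -93, 0], "twist": 0, "grip": 0.6}
    - {"offset": [-112, -124, 0], "twist": 0, "grip": 0.6}
    - {"offset": [-139, -155, 0], "twist": 0, "grip": 0.6}

```text
time: 2.1
tool_pos: [0.4448, 0.0418, 0.4052]
tool_rot: [0.001, 0.134, 0.991, 0.0]
contact_force: [1.2, 0.6, 0.0]
gripper_width: 0.603
```

Emit:
play_rows:
  increments:
    - {"offset": [-28, -31, 0], "twist": 0, "grip": 0.6}
    - {"offset": [-56, -62, 0], "twist": 0, "grip": 0.6}
    - {"offset": [-84, -93, 0], "twist": 0, "grip": 0.6}
    - {"offset": [-112, -124, 0], "twist": 0, "grip": 0.6}
    - {"offset": [-139, -155, 0], "twist": 0, "grip": 0.6}

```text
time: 2.52
tool_pos: [0.538, -0.1445, 0.4048]
tool_rot: [0.0, 0.134, 0.991, 0.0]
contact_force: [0.2, 0.7, 0.7]
gripper_width: 0.6
```

Emit:
play_rows:
  increments:
    - {"offset": [-20, -20, 0], "twist": 0.11, "grip": 0.6}
    - {"offset": [-38, -39, 20], "twist": 0.22, "grip": 0.6}
    - {"offset": [-38, -39, 50], "twist": 0.33, "grip": 0.6}
    - {"offset": [-38, -39, 80], "twist": 0.44, "grip": 0.6}
    - {"offset": [-38, -39, 100], "twist": 0.55, "grip": 0.6}

```text
time: 2.93
tool_pos: [0.5632, -0.1904, 0.3015]
tool_rot: [-0.002, 0.401, 0.916, 0.0]
contact_force: [0.4, 0.1, -0.5]
gripper_width: 0.601
```

Emit:
play_rows:
  increments:
    - {"offset": [0, 0, 20], "twist": 0.11, "grip": 0.6}
    - {"offset": [0, 0, 40], "twist": 0.22, "grip": 0.6}
    - {"offset": [0, 0, 60], "twist": 0.33, "grip": 0.6}
    - {"offset": [0, 0, 75], "twist": 0.44, "grip": 0.6}
    - {"offset": [0, 0, 75], "twist": 0.56, "grip": 0.6}

```text
time: 3.35
tool_pos: [0.5623, -0.1893, 0.2253]
tool_rot: [-0.004, 0.638, 0.77, -0.001]
contact_force: [-0.8, -0.0, -0.1]
gripper_width: 0.602
```

```bash
cat >> h.py <<'E'
def tool():
    from scipy.spatial.transform import Rotation as R
    s=manip.state();q=s['tool_rot'];M=R.from_quat([q[1],q[2],q[3],q[0]]).as_matrix()
    a=np.arctan2(M[1,0],M[0,0]);J=np.load('J.npy');p=s['tool_pos']
    print('t',s['time'],'tcp',p.round(4),'xang',a.round(4),'rel jig',(a-J[2]).round(4),'injig',injig(J,p).round(4),'F',s['contact_force'].round(1),'w',s['gripper_width'],'tilt',M[2,2].round(4));return p,a,J
E
python3 -c "
from h import *
tool()
cv2.imwrite('pics/s1.png',cv2.resize(manip.grab_frame('side')[140:400,160:420],None,fx=2.3,fy=2.3,interpolation=cv2.INTER_CUBIC))"
```

```text
t 3.35 tcp [ 0.5623 -0.1893  0.2253] xang 1.7581 rel jig 0.0981 injig [-0.2774 -0.0193] F [-0.8 -0.  -0.1] w 0.601991289333045 tilt -1.0
```

View pics/s1.png

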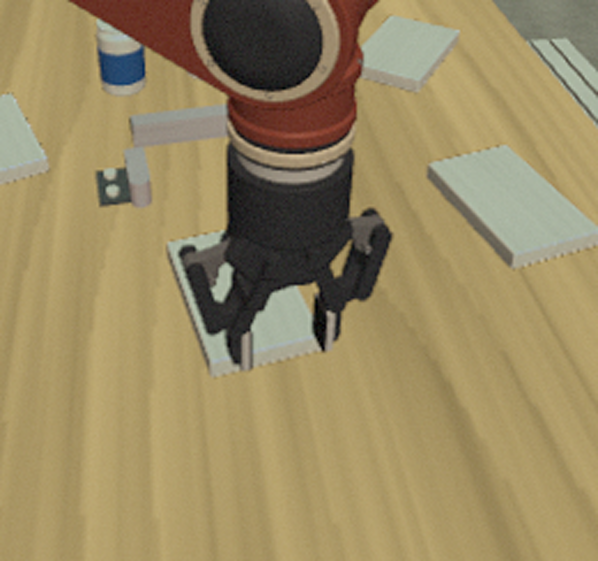

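The fingertips hang behind the plate's rear edge, at crop (247,368) and (330,348). I'll check their reach from those pixels.

```bash
python3 - <<'E'
from h import *
p,a,J=tool()
for g in (25,30):
 for reach in(.160,.166,.173,.18):
  y=np.array([np.sin(a),-np.cos(a)])  # tool y
  for s in(1,-1):
    P=np.array([*(p[:2]+s*g/1000*y-0.011*np.array([np.cos(a),np.sin(a)])),p[2]-reach]);print(g,reach,((w2pix('side',P)[0]-[160,140])*2.3).round())
E
```

```text
t 3.4 tcp [ 0.5628 -0.1895  0.227 ] xang 1.7543 rel jig 0.0942 injig [-0.2777 -0.0198] F [-0.   0.5 -0. ] w 0.6006213719848227 tilt -1.0
25 0.16 [325. 343.]
25 0.16 [255. 360.]
25 0.166 [325. 349.]
25 0.166 [255. 366.]
25 0.173 [324. 356.]
25 0.173 [255. 373.]
25 0.18 [324. 363.]
25 0.18 [255. 380.]
30 0.16 [332. 341.]
30 0.16 [248. 361.]
30 0.166 [332. 347.]
30 0.166 [248. 368.]
30 0.173 [331. 354.]
30 0.173 [248. 375.]
30 0.18 [331. 361.]
30 0.18 [248. 382.]
```

Emit:
play_rows:
  increments:
    - {"offset": [0, 0, 8], "twist": 0, "grip": 0.6}
    - {"offset": [0, 0, 17], "twist": 0, "grip": 0.6}
    - {"offset": [0, 0, 26], "twist": 0, "grip": 0.6}
    - {"offset": [0, 0, 35], "twist": 0, "grip": 0.6}
    - {"offset": [0, 0, 40], "twist": 0, "grip": 0.6}

```text
time: 3.82
tool_pos: [0.5633, -0.1898, 0.188]
tool_rot: [-0.001, 0.635, 0.772, -0.0]
contact_force: [-0.4, -0.2, -0.2]
gripper_width: 0.601
```

Tip reach comes out at about 166 mm. Next: lower until the tips are 7 mm above the bench, then advance to near contact.

Emit:
play_rows:
  increments:
    - {"offset": [0, 0, 5], "twist": 0, "grip": 0.6}
    - {"offset": [0, 0, 10], "twist": 0, "grip": 0.6}
    - {"offset": [0, 0, 15], "twist": 0, "grip": 0.6}
    - {"offset": [8, 0, 15], "twist": 0, "grip": 0.6}
    - {"offset": [16, 0, 15], "twist": 0, "grip": 0.6}

```text
time: 4.23
tool_pos: [0.5606, -0.174, 0.1745]
tool_rot: [-0.0, 0.636, 0.772, 0.0]
contact_force: [0.2, -0.2, -0.3]
gripper_width: 0.599
```

Emit:
play_rows:
  increments:
    - {"offset": [4, 0, 0], "twist": 0, "grip": 0.6}
    - {"offset": [8, 0, 0], "twist": 0, "grip": 0.6}
    - {"offset": [12, 0, 0], "twist": 0, "grip": 0.6}
    - {"offset": [16, 0, 0], "twist": 0, "grip": 0.6}
    - {"offset": [20, 0, 0], "twist": 0, "grip": 0.6}

```text
time: 4.65
tool_pos: [0.5571, -0.1547, 0.1752]
tool_rot: [0.001, 0.636, 0.772, -0.0]
contact_force: [1.1, -2.9, -0.4]
gripper_width: 0.602
```

```bash
cat > seg.py <<'E'
from h import *
import sys
def off(name=None,c0=None):
    # segment light bare aluminium in the top image, region near expected place
    im=manip.grab_frame('top');hsv=cv2.cvtColor(im,cv2.COLOR_BGR2HSV)
    J=np.load('J.npy')
    if name:cv2.imwrite(f'pics/{name}.png',cv2.resize(im[150:270,220:400],None,fx=4.4,fy=4.4,interpolation=cv2.INTER_CUBIC))
    return im
p,a,J=tool();im=off(sys.argv[1])
net(manip.tip_of,'offcut','top')
E
python3 seg.py t1
```

```text
t 4.65 tcp [ 0.5571 -0.1547  0.1752] xang 1.764 rel jig 0.104 injig [-0.2425 -0.0172] F [ 1.1 -2.9 -0.4] w 0.6023567137310409 tilt -1.0
call offcut top 0.79 [0.304 0.172 0.002] [248. 306.]
call offcut top 0.76 [ 0.801  0.008 -0.003] [313. 101.]
call offcut top 0.64 [ 0.545 -0.074  0.   ] [349. 204.]
```

View pics/t1.png

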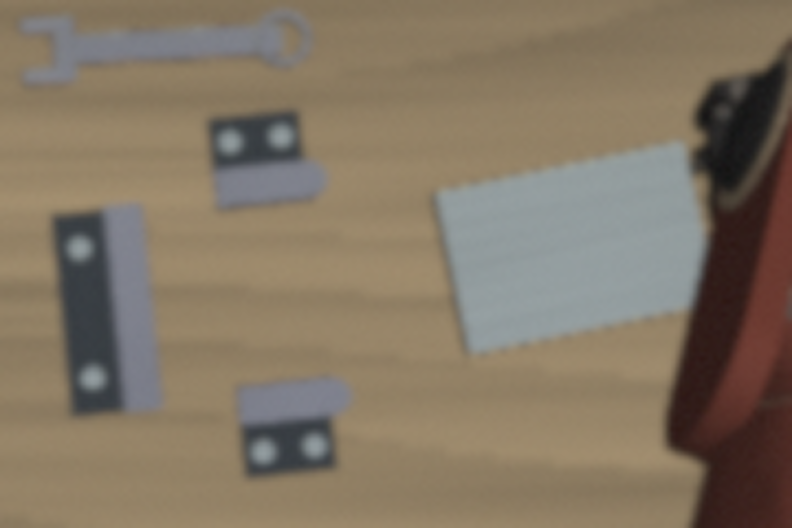

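Contact made; the plate has advanced about 7 mm and still has the same heading. Now a steering push: half the turn, then a look.

Emit:
play_rows:
  increments:
    - {"offset": [6, -1.1, 0], "twist": 0.01, "grip": 0.6}
    - {"offset": [12, -2.2, 0], "twist": 0.02, "grip": 0.6}
    - {"offset": [18, -3.3, 0], "twist": 0.031, "grip": 0.6}
    - {"offset": [24, -4.4, 0], "twist": 0.042, "grip": 0.6}
    - {"offset": [30, -5.5, 0], "twist": 0.052, "grip": 0.6}

```text
time: 5.17
tool_pos: [0.5458, -0.1259, 0.1752]
tool_rot: [0.001, 0.656, 0.755, 0.0]
contact_force: [0.7, -4.6, 1.6]
gripper_width: 0.599
```

```bash
cat > seg.py <<'E'
from h import *
import sys
J=np.load('J.npy');n=sys.argv[1]
p,a,_=tool();im=manip.grab_frame('top')
cv2.imwrite(f'pics/{n}.png',cv2.resize(im[150:270,220:400],None,fx=4.4,fy=4.4,interpolation=cv2.INTER_CUBIC))
# plate colour (median from first picture) -> mask -> front-edge & side-edge fits in jig frame
lab=cv2.cvtColor(cv2.resize(im,None,fx=4,fy=4,interpolation=cv2.INTER_CUBIC),cv2.COLOR_BGR2LAB).astype(float)
i0=cv2.cvtColor(cv2.imread('pics/top0.png'),cv2.COLOR_BGR2LAB)[195:215,340:365].reshape(-1,3).mean(0)
m=(np.linalg.norm((lab-i0)*[.6,1.5,1.5],axis=2)<16).astype(np.uint8)
m=cv2.morphologyEx(m,cv2.MORPH_OPEN,np.ones((15,15)))
c0=w2pix('top',[*(p[:2]+.09*np.array([np.cos(a),np.sin(a)])),.018])[0]*4+1.5
k,L=cv2.connectedComponents(m);M=(L==L[int(c0[1]),int(c0[0])]).astype(np.uint8)
c=max(cv2.findContours(M,cv2.RETR_EXTERNAL,cv2.CHAIN_APPROX_NONE)[0],key=len)[:,0]
Q=np.array([injig(J,ray2w('top',(u-1.5)/4,(v-1.5)/4,.018)) for u,v in c])*1000
fx=Q[:,0].max();y0,y1=Q[Q[:,0]>fx-60,1].min(),Q[Q[:,0]>fx-60,1].max()
f=Q[(Q[:,0]>fx-14)&(Q[:,1]>y0+14)&(Q[:,1]<y1-14)];kf=np.polyfit(f[:,1],f[:,0],1)
b=Q[(Q[:,0]<fx-15)&(Q[:,0]>fx-75)]
e=[np.polyfit(s[:,0],s[:,1],1) for s in(b[b[:,1]<(y0+y1)/2-25],b[b[:,1]>(y0+y1)/2+25])]
ang=np.mean([e[0][0],e[1][0]]);xf=np.polyval(kf,(y0+y1)/2);mid=lambda x:np.mean([np.polyval(q,x) for q in e])
print('angles sides',[round(q[0],3) for q in e],'front',round(-kf[0],3),'width',np.round((np.polyval(e[1],fx-40)-np.polyval(e[0],fx-40))*np.cos(ang),1))
print('front x,y',xf.round(1),mid(xf).round(1),'centre',(xf-70).round(1),mid(xf-70).round(1))
E
python3 seg.py t2
```

```text
t 5.1667 tcp [ 0.5458 -0.1259  0.1752] xang 1.7107 rel jig 0.0507 injig [-0.2128 -0.0086] F [ 0.7 -4.6  1.6] w 0.5991476096149326 tilt -1.0
angles sides [np.float64(0.05), np.float64(0.05)] front 0.05 width 89.3
front x,y -60.6 -0.4 centre -130.6 -3.9
```

View pics/t2.png

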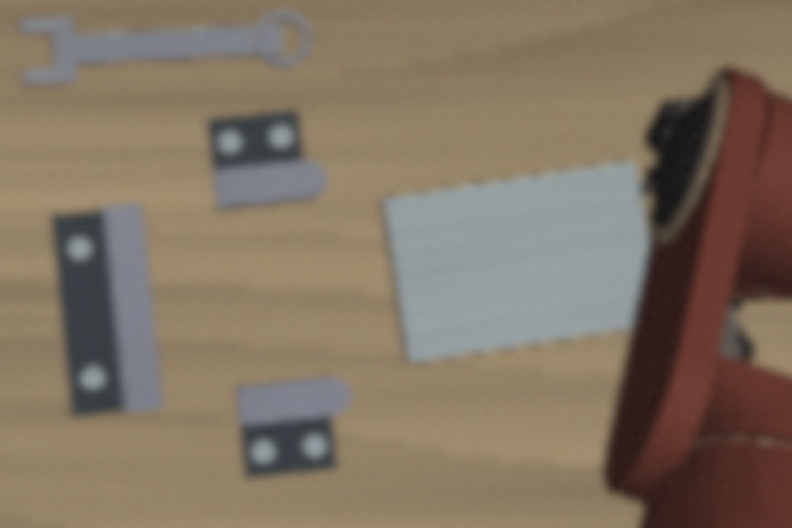

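The plate follows rigidly: centre (-131,-4) mm, 0.05 rad. Second half of the turn.

Emit:
play_rows:
  increments:
    - {"offset": [6.2, -1.4, 0], "twist": 0.01, "grip": 0.6}
    - {"offset": [12.4, -2.8, 0], "twist": 0.02, "grip": 0.6}
    - {"offset": [18.6, -4.2, 0], "twist": 0.031, "grip": 0.6}
    - {"offset": [24.8, -5.6, 0], "twist": 0.042, "grip": 0.6}
    - {"offset": [31, -7, 0], "twist": 0.051, "grip": 0.6}

```text
time: 5.63
tool_pos: [0.5344, -0.096, 0.1749]
tool_rot: [0.0, 0.675, 0.738, 0.0]
contact_force: [1.5, -5.0, 3.1]
gripper_width: 0.599
```

```bash
python3 seg.py t3
```

```text
t 5.6333 tcp [ 0.5344 -0.096   0.1749] xang 1.6598 rel jig -0.0002 injig [-0.1821  0.0002] F [ 1.5 -5.   3.1] w 0.5989524064960647 tilt -1.0
angles sides [np.float64(-0.003), np.float64(-0.004)] front -0.004 width 89.4
front x,y -29.7 0.4 centre -99.7 0.7
```

View pics/t3.png

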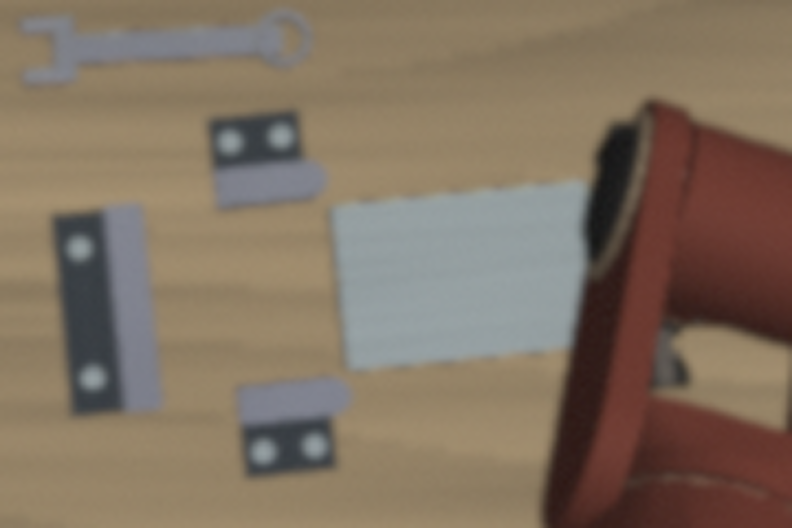

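Aligned at the mouth, with the gap even on both sides. Push straight in.

Emit:
play_rows:
  increments:
    - {"offset": [6, 0, 0], "twist": 0, "grip": 0.6}
    - {"offset": [12, 0, 0], "twist": 0, "grip": 0.6}
    - {"offset": [18, 0, 0], "twist": 0, "grip": 0.6}
    - {"offset": [24, 0, 0], "twist": 0, "grip": 0.6}
    - {"offset": [30, 0, 0], "twist": 0, "grip": 0.6}

```text
time: 6.1
tool_pos: [0.5316, -0.066, 0.1745]
tool_rot: [-0.0, 0.675, 0.738, -0.0]
contact_force: [0.7, -4.2, 0.9]
gripper_width: 0.602
```

```bash
python3 seg.py t4
```

```text
t 6.1 tcp [ 0.5316 -0.066   0.1745] xang 1.6609 rel jig 0.0009 injig [-0.1519  0.0003] F [ 0.7 -4.2  0.9] w 0.6016289637590979 tilt -1.0
angles sides [np.float64(0.364), np.float64(0.083)] front -2.986 width 89.6
front x,y -90.8 -8.7 centre -160.8 -24.4
```

Force is unchanged at about 4 N, so nothing is jamming. The automatic fit is now confused by the guides and arm, so I'll rely on force and pose, then look.

Emit:
play_rows:
  increments:
    - {"offset": [6, 0, 0], "twist": 0, "grip": 0.6}
    - {"offset": [12, 0, 0], "twist": 0, "grip": 0.6}
    - {"offset": [18, 0, 0], "twist": 0, "grip": 0.6}
    - {"offset": [24, 0, 0], "twist": 0, "grip": 0.6}
    - {"offset": [30, 0, 0], "twist": 0, "grip": 0.6}

```text
time: 6.57
tool_pos: [0.5288, -0.0361, 0.1744]
tool_rot: [-0.0, 0.675, 0.738, -0.0]
contact_force: [-0.2, -2.6, -0.8]
gripper_width: 0.601
```

```bash
python3 -c "
from h import *
tool();a=manip.grab_frame('top')[150:270,220:400];b=manip.grab_frame('side')[150:270,180:360]
cv2.imwrite('pics/b5.png',cv2.resize(np.vstack([a,b]),None,fx=2.5,fy=2.5,interpolation=cv2.INTER_CUBIC))"
```

```text
t 6.5667 tcp [ 0.5288 -0.0361  0.1744] xang 1.6608 rel jig 0.0008 injig [-0.1218  0.0004] F [-0.2 -2.6 -0.8] w 0.6009616095065758 tilt -1.0
```

View pics/b5.png

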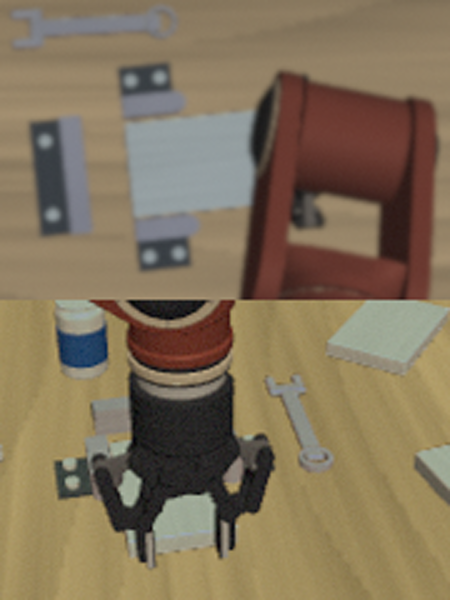

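The plate is between the guides, with its front at about the guides' inner end and 40 mm left to go. I'll go on, slowing near the stop.

Emit:
play_rows:
  increments:
    - {"offset": [6, 0, 0], "twist": 0, "grip": 0.6}
    - {"offset": [12, 0, 0], "twist": 0, "grip": 0.6}
    - {"offset": [18, 0, 0], "twist": 0, "grip": 0.6}
    - {"offset": [24, 0, 0], "twist": 0, "grip": 0.6}
    - {"offset": [30, 0, 0], "twist": 0, "grip": 0.6}

```text
time: 7.08
tool_pos: [0.5262, -0.0063, 0.1745]
tool_rot: [-0.0, 0.675, 0.738, -0.0]
contact_force: [0.4, -2.8, -1.3]
gripper_width: 0.604
```

Emit:
play_rows:
  increments:
    - {"offset": [1.2, 0, 0], "twist": 0, "grip": 0.6}
    - {"offset": [2.4, 0, 0], "twist": 0, "grip": 0.6}
    - {"offset": [3.6, 0, 0], "twist": 0, "grip": 0.6}
    - {"offset": [4.8, 0, 0], "twist": 0, "grip": 0.6}
    - {"offset": [6, 0, 0], "twist": 0, "grip": 0.6}

```text
time: 7.5
tool_pos: [0.5258, -0.001, 0.1746]
tool_rot: [-0.0, 0.675, 0.738, -0.0]
contact_force: [-0.4, -2.8, -2.5]
gripper_width: 0.596
```

Emit:
play_rows:
  increments:
    - {"offset": [0.5, 0, 0], "twist": 0, "grip": 0.6}
    - {"offset": [1, 0, 0], "twist": 0, "grip": 0.6}
    - {"offset": [1.5, 0, 0], "twist": 0, "grip": 0.6}
    - {"offset": [2, 0, 0], "twist": 0, "grip": 0.6}

```text
time: 7.83
tool_pos: [0.5257, 0.001, 0.1747]
tool_rot: [-0.0, 0.675, 0.738, -0.0]
contact_force: [0.1, -2.5, -1.1]
gripper_width: 0.6
```

Emit:
play_rows:
  increments:
    - {"offset": [0.5, 0, 0], "twist": 0, "grip": 0.6}
    - {"offset": [1, 0, 0], "twist": 0, "grip": 0.6}
    - {"offset": [1.5, 0, 0], "twist": 0, "grip": 0.6}

```text
time: 8.08
tool_pos: [0.5256, 0.0026, 0.1747]
tool_rot: [0.0, 0.675, 0.738, 0.0]
contact_force: [0.6, -2.9, -1.7]
gripper_width: 0.601
```

Emit:
play_rows:
  increments:
    - {"offset": [0.5, 0, 0], "twist": 0, "grip": 0.6}
    - {"offset": [1, 0, 0], "twist": 0, "grip": 0.6}

```text
time: 8.25
tool_pos: [0.5256, 0.0033, 0.1748]
tool_rot: [0.001, 0.674, 0.738, -0.0]
contact_force: [1.5, -5.6, -3.0]
gripper_width: 0.597
```

Emit:
play_rows:
  increments:
    - {"offset": [0.5, 0, 0], "twist": 0, "grip": 0.6}
    - {"offset": [1, 0, 0], "twist": 0, "grip": 0.6}

```text
time: 8.42
tool_pos: [0.5257, 0.0038, 0.1749]
tool_rot: [0.002, 0.674, 0.739, -0.001]
contact_force: [1.1, -9.5, -3.6]
gripper_width: 0.597
```

Force is rising at jig x≈-82, just where home was predicted. A little more to seat it squarely.

Emit:
play_rows:
  increments:
    - {"offset": [1, 0, 0], "twist": 0, "grip": 0.6}
    - {"offset": [2, 0, 0], "twist": 0, "grip": 0.6}
    - {"offset": [2, 0, 0], "twist": 0, "grip": 0.6}

```text
time: 8.67
tool_pos: [0.5258, 0.0046, 0.1752]
tool_rot: [0.003, 0.674, 0.739, -0.002]
contact_force: [2.4, -15.2, -3.2]
gripper_width: 0.598
```

Emit:
play_rows:
  increments:
    - {"offset": [-5, 0, 0], "twist": 0, "grip": 0.6}
    - {"offset": [-13, 0, 0], "twist": 0, "grip": 0.6}
    - {"offset": [-25, 0, 0], "twist": 0, "grip": 0.6}
    - {"offset": [-40, 0, 0], "twist": 0, "grip": 0.6}
    - {"offset": [-60, 0, 0], "twist": 0, "grip": 0.6}

```text
time: 9.08
tool_pos: [0.5306, -0.0536, 0.1748]
tool_rot: [-0.0, 0.674, 0.739, 0.0]
contact_force: [-0.1, -0.7, -0.0]
gripper_width: 0.595
```

Emit:
play_rows:
  increments:
    - {"offset": [-30, 0, -30], "twist": 0, "grip": 0.6}
    - {"offset": [-60, 0, -50], "twist": 0, "grip": 0.6}
    - {"offset": [-90, 0, -70], "twist": 0, "grip": 0.6}
    - {"offset": [-120, 0, -80], "twist": 0, "grip": 0.6}
    - {"offset": [-150, 0, -80], "twist": 0, "grip": 0.6}

```text
time: 9.5
tool_pos: [0.5451, -0.2052, 0.2588]
tool_rot: [0.003, 0.675, 0.738, 0.001]
contact_force: [1.2, 0.1, -0.3]
gripper_width: 0.596
```

```bash
python3 -c "
from h import *
tool();a=manip.grab_frame('top');cv2.imwrite('pics/end.png',cv2.resize(a[150:270,220:400],None,fx=4.4,fy=4.4,interpolation=cv2.INTER_CUBIC))
for q in('offcut','tub','can','spanner'):net(manip.tip_of,q,'top')
manip.grab_frame('side');net(manip.tip_of,'offcut','side')"
```

```text
t 9.5 tcp [ 0.5451 -0.2052  0.2588] xang 1.6605 rel jig 0.0005 injig [-0.2917 -0.0008] F [ 1.2  0.1 -0.3] w 0.596305672177 tilt -1.0
call offcut top 0.83 [ 0.803  0.009 -0.003] [313. 100.]
call offcut top 0.75 [0.782 0.298 0.001] [195. 109.]
call offcut top 0.59 [0.52  0.084 0.002] [284. 215.]
call tub top 0.67 [0.553 0.305 0.003] [192. 203.]
call can top 0.62 [0.448 0.277 0.002] [203. 246.]
call spanner top 0.72 [ 0.653  0.149 -0.004] [256. 161.]
call offcut side 0.89 [ 0.515  0.084 -0.002] [244. 219.]
call offcut side 0.8 [0.784 0.302 0.   ] [334. 164.]
call offcut side 0.65 [0.802 0.004 0.002] [380. 230.]
```

View pics/end.png

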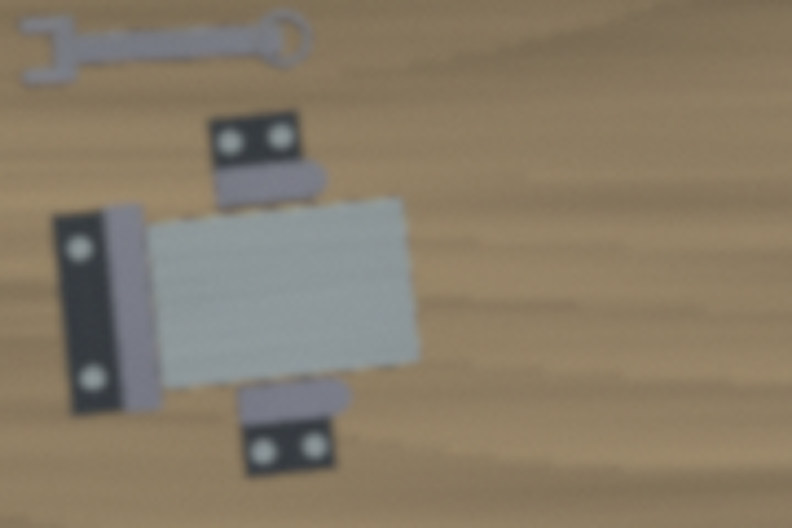

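The plate sits between the guides against the stop. Corners are about (149,222), (403,198), (419,360) and (164,388). Last step is a numeric check on the end corners and the brightness profile at the stop.

```bash
python3 - <<'E'
from h import *
px=lambda c,z:np.array([ray2w('top',(a+.5)/4.4-.5+220,(b+.5)/4.4-.5+150,z)[:2] for a,b in c])
J=np.load('J.npy');O,r=fitpose(np.array([(70,-45),(-70,-45),(-70,45),(70,45)])/1000.,px([(149,222),(403,198),(419,360),(164,388)],.018))
print('off in jig mm',injig(J,O)*1000,'ang',O[2]-J[2],r.tolist())
a=manip.grab_frame('top').astype(float)
for dy in(-35,0,35):
  row=[]
  for x in range(54,92,2):
    u,v=w2pix('top',[*(J[:2]+np.array([np.cos(J[2])*x-np.sin(J[2])*dy,np.sin(J[2])*x+np.cos(J[2])*dy])/1000),.02])[0]
    row.append((x,*cv2.getRectSubPix(a.astype(np.float32),(1,1),(u,v))[0,0].astype(int).tolist()))
  print(dy,row)
E
```

```text
off in jig mm [-0.70274968 -0.30468641] ang -0.0010201293384564103 [[0.4, 1.9], [1.4, -1.1], [-1.4, -1.8], [-0.4, 1.1]]
-35 [(54, 153, 151, 141), (56, 152, 151, 141), (58, 153, 151, 141), (60, 153, 151, 142), (62, 153, 151, 142), (64, 153, 150, 141), (66, 150, 147, 138), (68, 143, 140, 133), (70, 135, 130, 126), (72, 130, 123, 121), (74, 132, 123, 121), (76, 135, 124, 122), (78, 136, 125, 123), (80, 136, 125, 123), (82, 135, 125, 123), (84, 136, 125, 123), (86, 136, 125, 123), (88, 129, 119, 117), (90, 114, 105, 102)]
0 [(54, 150, 147, 138), (56, 150, 148, 139), (58, 150, 148, 139), (60, 150, 147, 138), (62, 149, 147, 138), (64, 148, 146, 137), (66, 144, 143, 135), (68, 136, 135, 130), (70, 132, 128, 126), (72, 131, 124, 122), (74, 133, 123, 122), (76, 134, 124, 122), (78, 134, 124, 121), (80, 135, 124, 121), (82, 134, 124, 121), (84, 134, 123, 120), (86, 132, 121, 118), (88, 124, 114, 111), (90, 110, 100, 97)]
35 [(54, 152, 150, 140), (56, 152, 149, 140), (58, 152, 150, 141), (60, 153, 151, 141), (62, 152, 149, 140), (64, 151, 148, 140), (66, 147, 144, 136), (68, 139, 136, 129), (70, 129, 125, 120), (72, 125, 117, 115), (74, 128, 118, 115), (76, 130, 119, 117), (78, 131, 120, 117), (80, 131, 120, 118), (82, 132, 121, 118), (84, 131, 120, 118), (86, 131, 119, 118), (88, 123, 113, 110), (90, 107, 98, 96)]
```

The brightness goes straight from plate to stop with no strip of wood (blue about 95) between them, equally at three places. The plate is home, so I'm handing in.

```bash
python3 -c "
from plant import manip
print(manip.job_done())"
```

```text
the job is handed in; nothing more can be done
None
```

The offcut is home: I pushed it between the guides and against the stop with two half-open fingers on its rear end, and handed the job in. `job_done()` gives no verdict, so this rests on my own checks.

- **Push:** I took the look-alike farthest to the robot's right. I turned it about 0.1 rad as it approached the mouth, then pushed it straight through with about 3–5 N of force. At the stop the force rose to 15 N, at the tool position I had predicted. I then backed the arm well clear, and the wrist force read about zero.
- **Final position:** in the jig frame the offcut is at about (-0.7, -0.3) mm, turned -0.001 rad. The corner fit behind this is good to about 2 mm. No wood shows between the plate and the stop at three points across the end.
- **Bystanders:** the tub, can and spanner are within about 3 mm of where they started, according to the networks.
- **Check that failed:** the automatic outline fit broke down once the plate was between the guides. From there I relied on force, tool position and the pictures, and these agreed with each other.

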